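# Park the turned post cap at the top of the gutter

### The arm

A 6-joint arm with a two-finger parallel gripper is mounted at the origin on a cart in front of the work surface, level with it; the furniture and walls round the work are solid. World frame = base frame: x ahead of the robot, y to its left, z up, the work surface at z = 0. Lengths are in mm, angles in rad, forces in N, time in s.
With the tool pointing down it reaches from about 350 to 975 mm from the base axis. Payload 7.1 kg.
Tool frame: the origin (TCP) lies at the very end of the fingers, on their centre line; the grasp point (between the pads) lies 19 mm behind it; z points along the fingers, y is the line along which they close (so a half turn about z gives the same grasp; the last joint's range is limited). The gripper opens to 88 mm and grips with 3 to 60 N. Pads are 20 mm wide; open, the fingers measure 115 mm over their backs; the gripper's body (75 mm by 178 mm) begins 61 mm behind the grasp point.
Start: joints at [-1.255, 0.423, 1.63, -0, 1.089, -0.019], TCP at [205.38, -590.274, 222.675] pointing down, gripper open.
Joint ranges: [-3, 3], [-0.9, 2.11], [0.09, 2.58], [-1.31, 4.45], [0.11, 2.69], [-2.54, 2.54]. Speed limits (rad/s): [2.39, 2.39, 3.01, 3.14, 3.14, 3.14].

### API

Orientations are given as a rotation vector (axis times angle).
In Python, from workcell import * gives the robot as it stands.
- The arm moves only by the tool step_arm, never from a script. Its argument "deltas" is a list of rows, each a list of 3 entries, a list of its own where there are three numbers: the shift along the tool's x, y, z in units of 300 mm (1.0 is 300 mm), then the turn, a rotation vector about the tool's x, y, z in units of 1.5 rad (1.0 is 1.5 rad), then the gripper command: -1 is shut, 1 is fully open, values between are in proportion. In form: [[[dx, dy, dz], [rx, ry, rz], gripper], ...]. A call has 1 to 20 rows; each row is the pose to reach, as a shift and turn from the pose commanded when the call began, along the tool's axes at that moment; what a row does not reach only later rows make up. A row lasts 1/12 s, in which the tool goes at most 41.7 mm and 7.16 degrees, less where a joint would pass 70% of its speed; a pose out of reach is approached as far as the arm can. A call with a number of a shift or a turn outside -1 to 1 is refused whole. A call with a gripper value outside its range is refused whole. The fingers move at their own pace and stop on an object; the grip force is fixed at half the most. Time passes only in rows, so rows that repeat a pose let the fingers close. It gives the time, the measured TCP pose, the force, the opening and the grip force at its end, in the units of the state.
- get_obs(): the state, without advancing time (a new reading comes with each control period).
- get_image(name): name is "side" or "top" or "wrist"; returns a dict with "pixels" (420x560x3 uint8, red, green, blue), "fx", "fy", "cx", "cy" (pixels), "T" (4x4, takes a point from camera to world coordinates). Camera axes: x right, y down, z forward; pixel columns grow to the right and rows downward; lengths in mm; the calibration is good to about 2 mm. A picture is of the moment at which its call begins. There is no depth.
- close_job(): hands the job in; it is judged then, once.
The state is a dict: "t": time; "qpos": joint angles; "qvel": joint speeds; "joint_torque": joint torques, N m; "ee_pos": TCP position; "orientation": TCP orientation; "ft_force": force on the tool from outside, world axes, zero at the start; "moment": the same for the moment, N m; "width": finger opening in mm; "grasp_force": force on a finger pad.
Only numpy, scipy, OpenCV 4.12 (cv2) and the standard library are available. Lean on these libraries where they do the work, as an engineer would, in place of code of your own. Each camera call takes 0.05 s, during which the arm holds its last target. There are 200 camera calls.

### The job

Push the turned wooden post cap up the sloped gutter with your fingertips, over the small hump, until it sits in the seat against the end stop and does not roll back. Then push the keeper's peg round until the steel bar is fully shut across the gutter behind the cap. Only push: do not pick the cap up or take it out of the gutter, and leave the other things on the bench alone.

Things in the scene. Friction and masses are not known exactly. Their poses are not given: they have to be found in the camera images.
- gutter: Sloped plywood gutter fixed to the bench, 270 mm long, 76 wide. Origin on the bench under its middle; x axis level, pointing to its high end (tall stop block), y left of that, z up. The high end is to the robot's left, turned up to 0.3 rad either way; y points roughly at the robot, so the keeper's pivot (y- side) is on the side away from the robot.
- gutter_floor (a point): Point on the gutter's floor at its middle, 42 mm above the bench. x runs up the slope (0.12 rad to level), y across as the gutter's y, z square to the floor. In this frame: waxed floor at z = 0; side cheeks 60 mm apart inside, 8 thick, 12 high; lip 8 mm high across the low end, x = -129 to -115 mm; end stop's face at x = 112 mm, 46 mm high.
- hump (a point): Middle of the hump's crest, at x = 69, z = 5 mm in the gutter_floor frame. The hump spans the gutter: its ramp rises from the floor at x = 38 to this crest, then drops steeply into the seat, where the cap stays by itself.
- seat (a point): Where the cap's centre is when it sits in the seat between hump and end stop: x = 85.5, z = 25 mm in the gutter_floor frame (it may rest 2 mm either side of this along the slope).
- post_cap: The round wooden post cap, a plain turned cylinder 50 mm in diameter and 52 mm long with two fine grooves, about 0.12 kg, lying across the gutter. It starts at rest against the low lip, its centre at x = -97 mm in the gutter_floor frame. Origin at its centre; its y axis is its round axis, lying across the gutter (x and z turn as it rolls).
- keeper (a joint): Steel bar 12 mm wide, 76 long, hinged at the gutter's far (y-) side; underside 22 mm, top 34 mm above the gutter's floor. Rad: 0 = fully shut (straight across the gutter, hard stop), 1.57 = open, alongside the gutter pointing to its low end; more leans further out, up to 2.0. Starts at 1.4 to 1.65; light friction (0.7 N at the peg), stays where it is left.
- keeper_peg (a point): The upright round steel peg on the keeper bar, 12 mm in diameter, standing 30 mm above the bar (from 34 to 64 mm above the gutter's floor); this point is 10 mm under its top, on its axis, 56 mm from the pivot axis.
- keeper_pivot (a point): The keeper's pivot axis, at the peg point's height: x = 47, y = -46, z = 54 mm in the gutter_floor frame. The pivot axis is square to the sloped floor.
- wax_tin: Bystander: round tin, 69 mm across, 32 mm high; origin under its middle. Leave it alone. Above this left side of the bench, about 0.5 m ahead of the robot and 0.3 m to its left, a fixed work lamp hangs down to about 0.5 m over the bench top: a wrist that swings across at full stretch hits it, so draw in near the base first.
- tape_roll: Bystander: roll of brown tape lying flat, 101 mm across, 48 mm high; origin under its middle. Leave it alone.
- marking_gauge: Bystander: wooden marking gauge, 58 x 190 x 68 mm; origin under its middle. Leave it alone. Behind it and all along the back of the bench a fixed shelf with card boxes, about 0.2 m high, begins some 0.63 m ahead of the robot: keep the hand clear of it.
- gouge: Bystander: carving gouge with wooden handle, 28 x 246 x 33 mm; origin under its middle. Leave it alone.
There are look-alikes about, which are no part of the job. Of the things that look like the post_cap, the smallest one is meant.

How it is judged:
By the outcome, as a careful person would: the job done as asked, in the order asked, and still so for the second after the job is handed in, with the robot touching nothing.
It also fails if it takes over 51 s, if anything falls off the work surface, if the arm or the gripper's body presses on something with over 40 N, if the wrist force passes 120 N, or if a joint passes its speed limit or range.

## Working session

There is one attempt and no reset: what is moved stays moved. The work goes in short steps, Python scripts to look and compute and a tool call to move; the robot and the scene stay as the last step left them, time stands still between calls to the robot, and variables do not carry over. Pictures are saved under pics/ and viewed, at most 10 in all, crops included, and the job is handed in when it is done.

Besides the shell and the picture viewer there is one more tool, called after "Emit:" by a JSON object that holds its "api" and its "payload". step_arm: Moves the arm, as the interface text tells. Its arguments: {"type":"object","properties":{"deltas":{"type":"array","items":{"type":"array"}}},"required":["deltas"]}

```bash
mkdir -p pics
cat > h.py <<'E'
from workcell import *
import numpy as np, cv2
def snap(n,f):
    im=get_image(n); cv2.imwrite(f,cv2.cvtColor(im["pixels"],cv2.COLOR_RGB2BGR)); 
    np.savez(f[:-4]+".npz",**im); return im
def ray(im,u,v):
    d=im["T"][:3,:3]@np.array([(u-im["cx"])/im["fx"],(v-im["cy"])/im["fy"],1]); return im["T"][:3,3],d
def plane(im,u,v,z):
    o,d=ray(im,u,v); return o+d*(z-o[2])/d[2]
def proj(im,p):
    q=im["T"][:3,:3].T@(np.asarray(p)-im["T"][:3,3]); return np.array([im["fx"]*q[0]/q[2]+im["cx"],im["fy"]*q[1]/q[2]+im["cy"]])
E
python3 - <<'E'
from h import *
for n in ("top","side"):
    im=snap(n,f"pics/{n}0.png"); print(n,im["fx"],im["T"].round(2).tolist())
E
```

```text
top 379.5826735321356 [[0.0, -0.99, 0.11, 335.01], [-1.0, -0.0, 0.02, 51.15], [-0.02, -0.11, -0.99, 1122.49], [0.0, 0.0, 0.0, 1.0]]
side 448.5780670440666 [[-0.93, -0.2, 0.3, 35.2], [-0.36, 0.5, -0.79, 1218.1], [0.01, -0.85, -0.53, 872.22], [0.0, 0.0, 0.0, 1.0]]
```

View pics/top0.png

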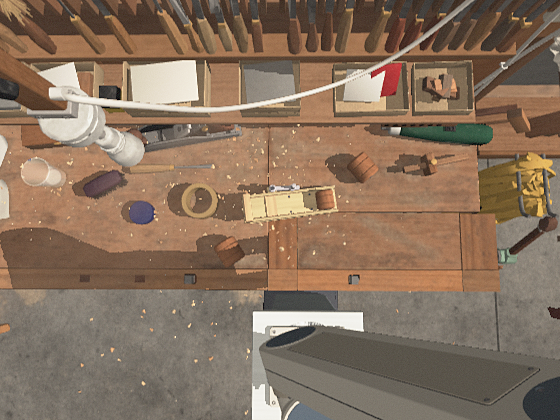

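View pics/side0.png

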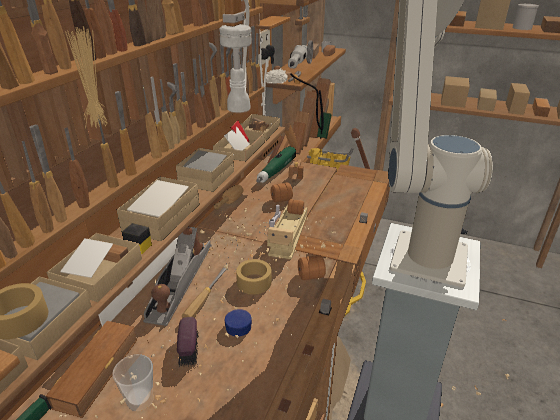

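The top view shows the gutter from (244,207) at the high end to (337,200) at the low end. There are three cap-like cylinders: (325,199) in the gutter, (362,167) and (231,250) on the bench. The one in the gutter fits, being the smallest and resting against the low lip. I'll confirm this in one crop.

Run:
```python
from h import *
a=cv2.imread("pics/top0.png")[150:270,215:385]
b=cv2.imread("pics/side0.png")[170:290,225:345]
a=cv2.resize(a,None,fx=4.7,fy=4.7,interpolation=cv2.INTER_CUBIC)
cv2.imwrite("pics/topc.png",a)
im=dict(np.load("pics/top0.npz"))
for p in [(244,207),(337,200)]: print(plane(im,*p,50).round(0))
```

```text
[447. 181.  50.]
[467. -84.  50.]
```

View pics/topc.png

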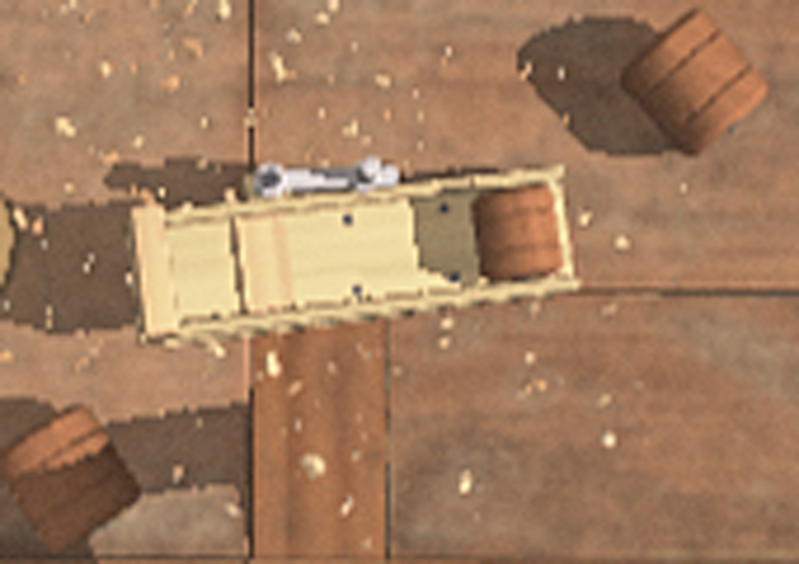

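The crop confirms it. The gutter cylinder at about (325,199) is clearly smaller than the ones at (362,167) and (231,250). The keeper lies open along the far cheek, with its pivot at crop (270,180) and its peg at (372,172). Next I fit the gutter pose from these points.

```bash
cat >> h.py <<'E'
def gut(p):  # x,y,yaw -> T floor->world
    x,y,a=p; s=.12
    Rz=np.array([[np.cos(a),-np.sin(a),0],[np.sin(a),np.cos(a),0],[0,0,1]])
    Ry=np.array([[np.cos(s),0,-np.sin(s)],[0,1,0],[np.sin(s),0,np.cos(s)]])
    T=np.eye(4);T[:3,:3]=Rz@Ry;T[:3,3]=[x,y,42];return T
def w(T,*p): return T[:3,:3]@np.array(p,float)+T[:3,3]
E
python3 - <<'E'
from h import *
from scipy.optimize import least_squares
im=dict(np.load("pics/top0.npz"))
pts=[((563,167),(-135,-38,12)),((578,287),(-135,38,12)),((160,208),(112,-38,46)),((174,328),(112,38,46)),((237,217),(69,-30,5)),((245,312),(69,30,5)),((270,180),(47,-46,45))]
uv=np.array([[215+a[0]/4.7-.4,150+a[1]/4.7-.4] for a,_ in pts])
f=lambda p: np.ravel([proj(im,w(gut(p),*q))-u for u,(_,q) in zip(uv,pts)])
r=least_squares(f,[455,50,1.6],loss="soft_l1"); print(r.x.round(3),f(r.x).reshape(-1,2).round(1).tolist())
T=gut(r.x); np.save("gut.npy",r.x)
# peg: px to plane floor z=64
o,d=ray(im,215+370/4.7-.4,150+170/4.7-.4); n=T[:3,2]; q=o+d*(n@(w(T,0,0,64)-o))/(n@d); l=T[:3,:3].T@(q-T[:3,3]); print("peg floor",l.round(1),np.hypot(l[0]-47,l[1]+46))
for nme,p in dict(cap=(-97,0,25),seat=(85.5,0,25),pivot=(47,-46,54),peg=l).items(): print(nme,w(T,*p).round(1))
o=get_obs(); print(o["orientation"],o["ee_pos"],o["t"])
from scipy.spatial.transform import Rotation as R
print(R.from_rotvec(o["orientation"]).as_matrix().round(3))
E
```

```text
[457.266  52.085   1.698] [[-0.3, -0.1], [0.2, 0.4], [0.2, -1.4], [0.5, 0.7], [-0.9, 0.1], [-0.1, 0.8], [0.1, -0.8]]
peg floor [ -8.9 -40.2  64. ] 56.22552052077641
cap [469.9 -46.4  55.2]
seat [446.8 133.3  77.1]
pivot [497.8  97.8 101.2]
peg [499.3  40.8 104.5]
[-3.09634865e+00 -5.23236385e-01  3.30665584e-04] [ 205.22206769 -589.81153213  221.99853272] 0.1
[[ 0.944  0.329 -0.   ]
 [ 0.329 -0.944  0.001]
 [ 0.    -0.001 -1.   ]]
```

```bash
cat >> h.py <<'E'
from scipy.spatial.transform import Rotation as R
def go(*p,yaw=0):
    "units of the move to floor-frame TCP point p, tool x up the slope (turned by yaw), z into the floor"
    T=gut(np.load("gut.npy")); o=get_obs(); Rc=R.from_rotvec(o["orientation"])
    Rt=R.from_matrix(T[:3,:3])*R.from_euler("z",yaw)*R.from_euler("x",np.pi)
    d=Rc.inv().apply(w(T,*p)-o["ee_pos"])/300; r=(Rc.inv()*Rt).as_rotvec()/1.5
    print("->",w(T,*p).round(0),"shift",d.round(3),"turn",r.round(3))
def st():
    T=gut(np.load("gut.npy")); o=get_obs(); print("t",o["t"],"floor",(T[:3,:3].T@(o["ee_pos"]-T[:3,3])).round(1),"F",np.round(o["ft_force"],1),"w",o["width"],"q",np.round(o["qpos"],2))
E
python3 -c "
from h import *
go(-155,0,120)"
```

```text
-> [ 479. -115.  143.] shift [ 1.381 -1.196  0.266] turn [ 0.054  0.067 -0.908]
```

Emit:
{"api": "step_arm", "payload": {"deltas": [[[0.7, -0.6, 0], [0, 0, -0.45], -0.68], [[0.7, -0.6, 0], [0, 0, -0.45], -0.68], [[0.7, -0.6, 0], [0, 0, -0.45], -0.68], [[0.7, -0.6, 0], [0, 0, -0.45], -0.68], [[0.7, -0.6, 0], [0, 0, -0.45], -0.68], [[0.7, -0.6, 0], [0, 0, -0.45], -0.68], [[0.7, -0.6, 0], [0, 0, -0.45], -0.68], [[0.7, -0.6, 0], [0, 0, -0.45], -0.68], [[0.7, -0.6, 0], [0, 0, -0.45], -0.68]]}}

```text
t: 0.85
ee_pos: [345.1, -350.1, 222.6]
orientation: [-2.747, -1.524, 0.0]
ft_force: [0.8, -0.4, -0.4]
width: 30.9
grasp_force: 0.0
```

```bash
python3 -c "
from h import *
st();go(-155,0,120)"
```

```text
t 0.85 floor [-360.3  162.5  225.4] F [ 0.8 -0.4 -0.4] w 30.85622042990243 q [-0.82  0.23  1.92 -0.    1.   -0.26]
-> [ 479. -115.  143.] shift [ 0.901 -0.038  0.267] turn [ 0.027  0.077 -0.457]
```

Emit:
{"api": "step_arm", "payload": {"deltas": [[[0.9, -0.04, 0.2], [0.027, 0.077, -0.457], -0.68], [[0.9, -0.04, 0.2], [0.027, 0.077, -0.457], -0.68], [[0.9, -0.04, 0.2], [0.027, 0.077, -0.457], -0.68], [[0.9, -0.04, 0.2], [0.027, 0.077, -0.457], -0.68], [[0.9, -0.04, 0.2], [0.027, 0.077, -0.457], -0.68], [[0.9, -0.04, 0.2], [0.027, 0.077, -0.457], -0.68], [[0.9, -0.04, 0.2], [0.027, 0.077, -0.457], -0.68], [[0.9, -0.04, 0.2], [0.027, 0.077, -0.457], -0.68], [[0.9, -0.04, 0.2], [0.027, 0.077, -0.457], -0.68], [[0.9, -0.04, 0.2], [0.027, 0.077, -0.457], -0.68], [[0.9, -0.04, 0.2], [0.027, 0.077, -0.457], -0.68]]}}

```text
t: 1.77
ee_pos: [477.8, -117.7, 162.8]
orientation: [-2.02, -2.286, -0.122]
ft_force: [-0.4, 0.2, 0.6]
width: 14.1
grasp_force: 0.0
```

```bash
python3 -c "
from h import *
snap('wrist','pics/w1.png');st();go(-155,0,15)"
```

```text
t 1.8167 floor [-155.3    1.2  140.5] F [-0.8 -0.5  0.4] w 14.00645317307157 q [-0.33  0.34  1.94  0.14  0.92 -0.54]
-> [ 477. -102.   38.] shift [0.001 0.003 0.418] turn [ 0.001  0.    -0.003]
```

View pics/w1.png

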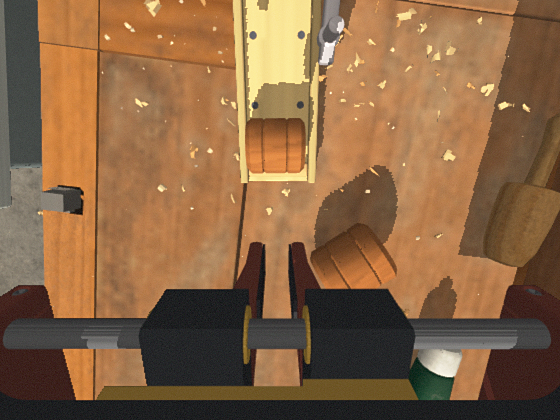

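The wrist view shows the cap at (275,145) and the gutter centreline at about u=277. The fingertips are centred on the same column, so I'm aligned and can go down behind the cap.

Emit:
{"api": "step_arm", "payload": {"deltas": [[[0, 0, 0.1], [0, 0, 0], -0.68], [[0, 0.002, 0.2], [0, 0, 0], -0.68], [[0, 0.003, 0.3], [0, 0, 0], -0.68], [[0, 0.003, 0.38], [0, 0, 0], -0.68], [[0, 0.003, 0.415], [0, 0, 0], -0.68], [[0, 0.003, 0.415], [0, 0, 0], -0.68], [[0, 0.003, 0.415], [0, 0, 0], -0.68]]}}

```text
t: 2.4
ee_pos: [477.3, -102.0, 39.4]
orientation: [-2.018, -2.286, -0.122]
ft_force: [-0.2, -0.4, 0.1]
width: 14.1
grasp_force: 0.0
```

```bash
python3 -c "
from h import *
im=dict(np.load('pics/w1.npz'));T=gut(np.load('gut.npy'))
for p in [(-135,-38,12),(-135,38,12),(-97,-26,50),(-97,26,50),(-8.9,-40,64)]: print(p,proj(im,w(T,*p)).round(0))
st();go(-30,0,15);go(50,0,15)"
```

```text
(-135, -38, 12) [315. 181.]
(-135, 38, 12) [240. 182.]
(-97, -26, 50) [309. 146.]
(-97, 26, 50) [247. 147.]
(-8.9, -40, 64) [334.  22.]
t 2.4 floor [-154.6   -0.2   16. ] F [-0.2 -0.4  0.1] w 14.104460304950551 q [-0.3   0.55  2.    0.18  0.65 -0.58]
-> [461.  21.  53.] shift [ 0.415 -0.002  0.003] turn [ 0.001 -0.    -0.002]
-> [451. 100.  63.] shift [ 0.682 -0.003  0.004] turn [ 0.001 -0.    -0.002]
```

Emit:
{"api": "step_arm", "payload": {"deltas": [[[0.02, 0, 0.003], [0, 0, 0], -0.68], [[0.04, 0, 0.003], [0, 0, 0], -0.68], [[0.06, 0, 0.003], [0, 0, 0], -0.68], [[0.075, 0, 0.003], [0, 0, 0], -0.68], [[0.09, 0, 0.003], [0, 0, 0], -0.68], [[0.105, 0, 0.003], [0, 0, 0], -0.68], [[0.12, 0, 0.003], [0, 0, 0], -0.68], [[0.14, 0, 0.003], [0, 0, 0], -0.68], [[0.16, 0, 0.003], [0, 0, 0], -0.68], [[0.18, 0, 0.003], [0, 0, 0], -0.68], [[0.2, 0, 0.003], [0, 0, 0], -0.68], [[0.22, 0, 0.003], [0, 0, 0], -0.68], [[0.24, 0, 0.003], [0, 0, 0], -0.68], [[0.26, 0, 0.003], [0, 0, 0], -0.68], [[0.28, 0, 0.003], [0, 0, 0], -0.68], [[0.3, 0, 0.003], [0, 0, 0], -0.68], [[0.32, 0, 0.003], [0, 0, 0], -0.68], [[0.34, 0, 0.003], [0, 0, 0], -0.68], [[0.35, 0, 0.003], [0, 0, 0], -0.68], [[0.36, 0, 0.003], [0, 0, 0], -0.68]]}}

```text
t: 4.07
ee_pos: [463.7, 5.6, 51.2]
orientation: [-2.017, -2.288, -0.122]
ft_force: [1.3, -1.3, 0.4]
width: 14.1
grasp_force: 0.2
```

```bash
python3 -c "
from h import *
snap('wrist','pics/w2.png');st();go(25,0,15);go(49,0,15)"
```

```text
t 4.1167 floor [-45.3  -0.4  14.7] F [-0.2  0.6  0.4] w 13.863940792673379 q [-0.09  0.5   2.07  0.21  0.61 -0.39]
-> [454.  75.  60.] shift [ 0.234 -0.002 -0.001] turn [ 0.001 -0.    -0.001]
-> [451.  99.  63.] shift [ 0.314 -0.002 -0.001] turn [ 0.001 -0.    -0.001]
```

View pics/w2.png

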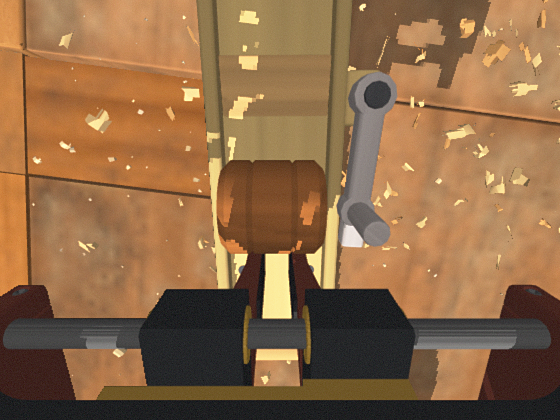

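The cap sits square at (272,205) ahead of the fingertips, and the peg at (375,232) is clear of the fingers. I'll push on over the hump.

Emit:
{"api": "step_arm", "payload": {"deltas": [[[0.02, 0, 0], [0, 0, 0], -0.68], [[0.04, 0, 0], [0, 0, 0], -0.68], [[0.06, 0, 0], [0, 0, 0], -0.68], [[0.08, 0, 0], [0, 0, 0], -0.68], [[0.1, 0, 0], [0, 0, 0], -0.68], [[0.12, 0, 0], [0, 0, 0], -0.68], [[0.14, 0, 0], [0, 0, 0], -0.68], [[0.16, 0, 0], [0, 0, 0], -0.68], [[0.18, 0, 0], [0, 0, 0], -0.68], [[0.195, 0, 0], [0, 0, 0], -0.68], [[0.21, 0, 0], [0, 0, 0], -0.68], [[0.225, 0, 0], [0, 0, 0], -0.68], [[0.24, 0, 0], [0, 0, 0], -0.68], [[0.25, 0, 0], [0, 0, 0], -0.68], [[0.26, 0, 0], [0, 0, 0], -0.68], [[0.27, 0, 0], [0, 0, 0], -0.68], [[0.28, 0, 0], [0, 0, 0], -0.68], [[0.29, 0, 0], [0, 0, 0], -0.68], [[0.3, 0, 0], [0, 0, 0], -0.68], [[0.305, 0, 0], [0, 0, 0], -0.68]]}}

```text
t: 5.78
ee_pos: [452.3, 95.6, 62.1]
orientation: [-2.017, -2.287, -0.122]
ft_force: [0.1, -0.2, -0.1]
width: 14.1
grasp_force: 0.0
```

```bash
python3 -c "
from h import *
st()"
```

```text
t 5.7833 floor [45.9 -0.7 14.7] F [ 0.1 -0.2 -0.1] w 14.06835756934625 q [ 0.1   0.47  2.08  0.21  0.61 -0.2 ]
```

Emit:
{"api": "step_arm", "payload": {"deltas": [[[-0.04, 0, 0], [0, 0, 0], -0.68], [[-0.1, 0, 0], [0, 0, 0], -0.68], [[-0.15, 0, -0.05], [0, 0, 0], -0.68], [[-0.18, 0, -0.15], [0, 0, 0], -1], [[-0.2, 0, -0.28], [0, 0, 0], -1], [[-0.2, 0, -0.4], [0, 0, 0], -1], [[-0.2, 0, -0.4], [0, 0, 0], -1], [[-0.2, 0, -0.4], [0, 0, 0], -1]]}}

```text
t: 6.45
ee_pos: [463.0, 21.6, 175.9]
orientation: [-2.02, -2.289, -0.127]
ft_force: [0.3, -0.0, -0.3]
width: 0.7
grasp_force: 0.0
```

```bash
python3 -c "
from h import *
im=snap('wrist','pics/w3.png');st();go(-12,-76,120,yaw=1.467)
T=gut(np.load('gut.npy'))
for p in [(85.5,-26,50),(85.5,26,50),(60.5,26,25),(-8.9,-40,64)]: print(p,proj(im,w(T,*p)).round(0))"
```

```text
t 6.5 floor [-14.5  -0.6 135.1] F [ 0.1  0.  -0.9] w 0.37453061357886425 q [-0.06  0.27  2.01  0.15  0.89 -0.28]
-> [536.  36. 160.] shift [0.009 0.251 0.051] turn [ 0.001  0.001 -0.98 ]
(85.5, -26, 50) [306.  93.]
(85.5, 26, 50) [241.  93.]
(60.5, 26, 25) [245. 125.]
(-8.9, -40, 64) [322. 212.]
```

View pics/w3.png

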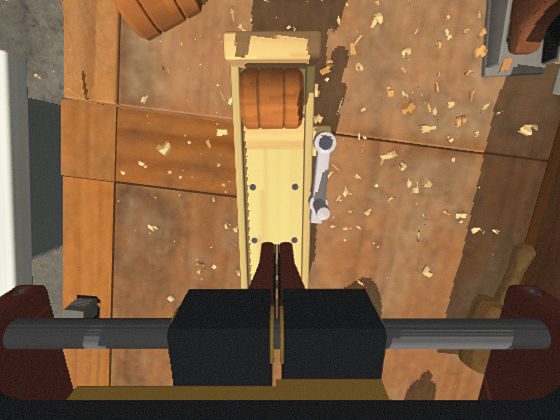

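The cap is seated at (272,98) against the stop, where the fit predicts it, and the peg at (320,213) also matches. Now I go to the far side of the peg.

Emit:
{"api": "step_arm", "payload": {"deltas": [[[0.01, 0.1, 0], [0, 0, -0.98], -1], [[0.01, 0.2, 0], [0, 0, -0.98], -1], [[0.01, 0.25, 0], [0, 0, -0.98], -1], [[0.01, 0.25, 0], [0, 0, -0.98], -1], [[0.01, 0.25, 0], [0, 0, -0.98], -1], [[0.01, 0.25, 0], [0, 0, -0.98], -1], [[0.01, 0.25, 0], [0, 0, -0.98], -1], [[0.01, 0.25, 0], [0, 0, -0.98], -1], [[0.01, 0.25, 0], [0, 0, -0.98], -1], [[0.01, 0.25, 0], [0, 0, -0.98], -1], [[0.01, 0.25, 0], [0, 0, -0.98], -1], [[0.01, 0.25, 0], [0, 0, -0.98], -1], [[0.01, 0.25, 0], [0, 0, -0.98], -1], [[0.01, 0.25, 0], [0, 0, -0.98], -1], [[0.01, 0.25, 0], [0, 0, -0.98], -1]]}}

```text
t: 7.75
ee_pos: [534.9, 34.5, 173.3]
orientation: [0.034, -3.121, -0.187]
ft_force: [0.4, -0.8, -0.1]
width: 0.4
grasp_force: 0.0
```

```bash
python3 -c "
from h import *
st();go(-12,-76,42,yaw=1.467)"
```

```text
t 7.75 floor [-11.4 -74.8 133.6] F [ 0.4 -0.8 -0.1] w 0.4163739813570503 q [-0.03  0.37  1.86  0.15  0.94 -1.71]
-> [535.  45.  82.] shift [-0.005 -0.001  0.305] turn [ 0.    -0.001 -0.001]
```

Emit:
{"api": "step_arm", "payload": {"deltas": [[[0, 0, 0.1], [0, 0, 0], -1], [[0, 0, 0.2], [0, 0, 0], -1], [[0, 0, 0.27], [0, 0, 0], -1], [[0, 0, 0.305], [0, 0, 0], -1], [[0, 0, 0.305], [0, 0, 0], -1], [[0, 0, 0.305], [0, 0, 0], -1]]}}

```text
t: 8.25
ee_pos: [534.3, 45.2, 83.5]
orientation: [0.037, -3.122, -0.187]
ft_force: [0.2, -0.2, 0.1]
width: 0.2
grasp_force: 0.0
```

```bash
python3 -c "
from h import *
st()
for k,th in enumerate(np.r_[1.467,np.linspace(1.467,0,13)]):
    d=np.array([np.cos(th),np.sin(th)]); c=np.array([47-56*np.sin(th),-46+56*np.cos(th)])-d*(16 if k else 18); print(round(th,3),end=' '); go(*c,42,yaw=th)"
```

```text
t 8.25 floor [-11.6 -75.5  43.2] F [ 0.2 -0.2  0.1] w 0.17164348283422912 q [-0.01  0.51  1.91  0.17  0.75 -1.73]
1.467 -> [517.  44.  82.] shift [ 0.058 -0.003  0.004] turn [ 0.  0. -0.]
1.467 -> [515.  44.  82.] shift [ 0.065 -0.003  0.004] turn [ 0.  0. -0.]
1.345 -> [508.  42.  82.] shift [ 0.088 -0.008  0.004] turn [0.    0.    0.081]
1.223 -> [501.  42.  82.] shift [ 0.111 -0.01   0.004] turn [0.    0.    0.163]
1.1 -> [494.  42.  82.] shift [ 0.135 -0.009  0.004] turn [0.    0.    0.244]
0.978 -> [487.  42.  83.] shift [ 0.159 -0.006  0.004] turn [0.    0.    0.326]
0.856 -> [480.  44.  83.] shift [0.181 0.001 0.004] turn [0.    0.    0.407]
0.734 -> [473.  47.  83.] shift [0.203 0.01  0.004] turn [ 0.    -0.     0.489]
0.611 -> [467.  50.  84.] shift [0.224 0.021 0.004] turn [ 0.   -0.    0.57]
0.489 -> [461.  54.  84.] shift [0.243 0.035 0.004] turn [ 0.    -0.     0.652]
0.367 -> [456.  59.  85.] shift [0.26  0.052 0.004] turn [ 0.    -0.     0.733]
0.244 -> [451.  64.  86.] shift [0.275 0.07  0.004] turn [ 0.    -0.     0.815]
0.122 -> [447.  70.  87.] shift [0.288 0.09  0.004] turn [ 0.    -0.     0.896]
0.0 -> [444.  76.  87.] shift [0.298 0.112 0.004] turn [ 0.    -0.     0.978]
```

Emit:
{"api": "step_arm", "payload": {"deltas": [[[0.03, 0, 0.004], [0, 0, 0], -1], [[0.058, -0.003, 0.004], [0, 0, 0], -1], [[0.065, -0.003, 0.004], [0, 0, 0], -1], [[0.076, -0.006, 0.004], [0, 0, 0.04], -1], [[0.088, -0.008, 0.004], [0, 0, 0.081], -1], [[0.1, -0.009, 0.004], [0, 0, 0.122], -1], [[0.111, -0.01, 0.004], [0, 0, 0.163], -1], [[0.123, -0.01, 0.004], [0, 0, 0.204], -1], [[0.135, -0.009, 0.004], [0, 0, 0.244], -1], [[0.147, -0.008, 0.004], [0, 0, 0.285], -1], [[0.159, -0.006, 0.004], [0, 0, 0.326], -1], [[0.17, -0.003, 0.004], [0, 0, 0.367], -1], [[0.181, 0.001, 0.004], [0, 0, 0.407], -1], [[0.192, 0.005, 0.004], [0, 0, 0.448], -1], [[0.203, 0.01, 0.004], [0, 0, 0.489], -1], [[0.214, 0.015, 0.004], [0, 0, 0.53], -1], [[0.224, 0.021, 0.004], [0, 0, 0.57], -1]]}}

```text
t: 9.67
ee_pos: [467.1, 49.6, 84.8]
orientation: [-1.246, -2.814, -0.16]
ft_force: [1.3, 0.0, -0.3]
width: 0.6
grasp_force: 0.4
```

```bash
python3 -c "
from h import *
snap('wrist','pics/w4.png'); st()
for th in (.55,.489,.428,.367,.305,.244,.183,.122,.061,0,-.03):
    d=np.array([np.cos(th),np.sin(th)]); c=np.array([47-56*np.sin(th),-46+56*np.cos(th)])-d*16; print(round(th,3),end=' '); go(*c,42,yaw=th)"
```

```text
t 9.7167 floor [ 1.8 -8.8 42.9] F [ 0.4  0.1 -0. ] w 0.2913114162260094 q [ 0.    0.43  2.05  0.19  0.68 -0.88]
0.55 -> [464.  52.  84.] shift [ 0.01  -0.002  0.003] turn [0.001 0.001 0.037]
0.489 -> [461.  54.  84.] shift [ 0.022 -0.004  0.003] turn [0.001 0.001 0.078]
0.428 -> [458.  56.  85.] shift [ 0.034 -0.005  0.003] turn [0.001 0.001 0.119]
0.367 -> [456.  59.  85.] shift [ 0.046 -0.006  0.003] turn [0.001 0.001 0.159]
0.305 -> [453.  61.  85.] shift [ 0.058 -0.006  0.003] turn [0.001 0.001 0.201]
0.244 -> [451.  64.  86.] shift [ 0.069 -0.006  0.003] turn [0.001 0.001 0.241]
0.183 -> [449.  67.  86.] shift [ 0.081 -0.004  0.003] turn [0.001 0.001 0.282]
0.122 -> [447.  70.  87.] shift [ 0.093 -0.002  0.003] turn [0.001 0.001 0.323]
0.061 -> [446.  73.  87.] shift [0.104 0.001 0.003] turn [0.001 0.001 0.363]
0 -> [444.  76.  87.] shift [0.116 0.004 0.003] turn [0.001 0.    0.404]
-0.03 -> [443.  78.  88.] shift [0.121 0.006 0.003] turn [0.001 0.    0.424]
```

View pics/w4.png

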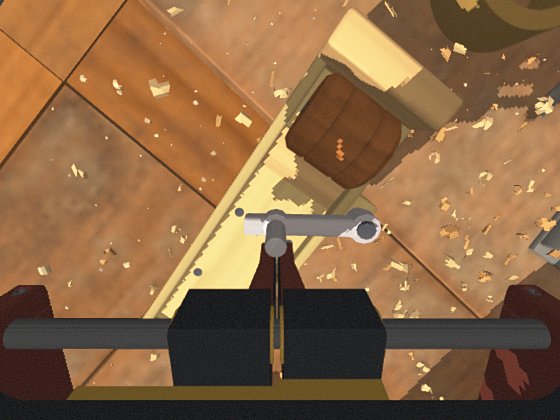

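The peg at (275,240) is centred on the fingertips, the bar is swinging shut, and the cap is still seated at (345,130). I continue.

Emit:
{"api": "step_arm", "payload": {"deltas": [[[0.01, -0.002, 0.002], [0, 0, 0.037], -1], [[0.022, -0.004, 0.002], [0, 0, 0.078], -1], [[0.034, -0.005, 0.002], [0, 0, 0.119], -1], [[0.046, -0.006, 0.002], [0, 0, 0.159], -1], [[0.058, -0.006, 0.002], [0, 0, 0.2], -1], [[0.069, -0.006, 0.002], [0, 0, 0.241], -1], [[0.081, -0.004, 0.002], [0, 0, 0.282], -1], [[0.093, -0.002, 0.002], [0, 0, 0.323], -1], [[0.1, 0, 0.002], [0, 0, 0.363], -1], [[0.106, 0.002, 0.002], [0, 0, 0.385], -1], [[0.111, 0.003, 0.002], [0, 0, 0.404], -1], [[0.114, 0.004, 0.002], [0, 0, 0.404], -1], [[0.116, 0.004, 0.002], [0, 0, 0.404], -1], [[0.116, 0.004, 0.002], [0, 0, 0.404], -1]]}}

```text
t: 10.88
ee_pos: [445.1, 74.9, 87.4]
orientation: [-2.006, -2.302, -0.123]
ft_force: [2.7, -10.0, -1.7]
width: 0.7
grasp_force: 5.0
```

```bash
python3 -c "
from h import *
st()"
```

```text
t 10.8833 floor [29.5  9.1 42.1] F [  2.7 -10.   -1.7] w 0.7284392898513887 q [ 0.06  0.41  2.09  0.19  0.66 -0.23]
```

A 10 N reaction, against 0.7 N of friction, means the bar is on its hard stop. I'll press slightly once more, then back off and lift.

Emit:
{"api": "step_arm", "payload": {"deltas": [[[0.006, 0, 0], [0, 0, 0], -1], [[0.006, 0, 0], [0, 0, 0], -1]]}}

```text
t: 11.05
ee_pos: [445.1, 75.5, 87.4]
orientation: [-2.006, -2.304, -0.121]
ft_force: [2.2, -21.2, -0.6]
width: 0.2
grasp_force: 10.3
```

Emit:
{"api": "step_arm", "payload": {"deltas": [[[-0.03, 0, 0], [0, 0, 0], -1], [[-0.1, 0, 0], [0, 0, 0], -1], [[-0.16, 0, -0.05], [0, 0, 0], -1], [[-0.22, 0, -0.15], [0, 0, 0], -1], [[-0.25, 0, -0.25], [0, 0, 0], -1], [[-0.25, 0, -0.3], [0, 0, 0], -1], [[-0.25, 0, -0.3], [0, 0, 0], -1], [[-0.25, 0, -0.3], [0, 0, 0], -1]]}}

```text
t: 11.72
ee_pos: [455.8, -6.9, 168.3]
orientation: [-2.008, -2.298, -0.125]
ft_force: [0.7, 0.3, -0.7]
width: 0.6
grasp_force: 0.0
```

```bash
python3 -c "
from h import *
im=snap('wrist','pics/w5.png');st()
T=gut(np.load('gut.npy'))
for p in [(85.5,-26,50),(85.5,26,50),(47,10,64),(47,-46,40)]: print(p,proj(im,w(T,*p)).round(0))"
```

```text
t 11.7667 floor [-42.4   9.7 131.3] F [ 0.4 -0.2 -1. ] w 0.7140842906526728 q [-0.12  0.27  2.03  0.15  0.88 -0.35]
(85.5, -26, 50) [324.  53.]
(85.5, 26, 50) [255.  52.]
(47, 10, 64) [276. 106.]
(47, -46, 40) [344. 108.]
```

View pics/w5.png

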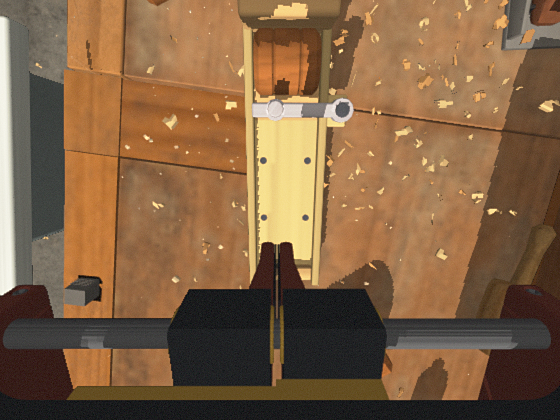

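The bar lies straight across the gutter, with its peg at (276,108) and pivot at (343,109) as predicted for angle 0. The cap is seated behind it at (287,62), and the robot touches nothing.

```bash
python3 -c "
from workcell import *
print(close_job())"
```

```text
the job is handed in; nothing more can be done
None
```

The cap is seated against the end stop, the keeper is fully shut across the gutter behind it, and the job was handed in at about 12 s with the arm clear of everything.

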